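# Free the clamp and level the dosing shelf

### The job

The small wooden shelf that carries the dosing cup is out of level. Swing the red clamp lever fully open, away from the black knob of the levelling screw; only then grip the knob, press the sprung end of the shelf fully down, and while pressing turn the screw until the bubble of the yellow spirit level lies between its two black lines. Finish holding: keep the grip on the knob and keep pressing the shelf down with the bubble between its lines, without letting go, and leave the other things on the worktop where they are.

Things in the scene. Friction and masses are not known exactly. Their poses are not given: they have to be found in the camera images.
- frame_top (a point): origin of the fixed grey base plate (130 x 370 x 8 mm), on its top face. Axes: z up; +y along the shelf from the screw end to the hinge end; the lever opens to -x. Knob axis at y = -95 mm, lever pivot at y = -190 mm, shelf hinge at y = +105 mm. The wooden board (100 x 285 mm) has its top 49 mm above this point and carries the yellow spirit level and a fixed white cup
- lever_pivot (a point): on the upright hinge axis of the red clamp lever, at mid-thickness of its arm, 112 mm above the worktop, on an aluminium post at the screw end; axes as frame_top. The arm is 95 mm long from axis to tab, 14 mm wide, 8 mm thick
- lever_tab (a point): middle of the upright red finger tab (12 mm thick round peg with a 15 mm head) on the end of the lever's arm, 95 mm from the pivot. The tab rises from 115 mm to 149 mm above the worktop; this point lies at 135 mm. With the lever shut the tab stands right above the knob
- lever (a joint): angle of the clamp lever, rad: 0 shut (arm along +y of frame_top, over the knob), growing counter-clockwise seen from above to 1.57 at its stop, fully open (arm along -x of frame_top). Swings in the level plane, about 1 N at the tab, and stays where it is left. Starts at 0 to 0.15
- knob_centre (a point): centre of the black star knob of the levelling screw: round, 36 mm across, 26 mm tall, upright axis, 12 mm of thin stem free below it down to the board. It moves down with the board (5 mm). A gripper from above fits round it, at any angle, once the lever is open
- screw (a joint): angle of the levelling screw, rad: grows clockwise seen from above, which raises this end of the shelf (3 mm, 0.016 rad of tilt per rad). Stops at -0.6 and 2.4. It starts near 0, always too low: 0.4 to 1.5 rad clockwise is needed, different each time. Friction 0.1 N m; stays where it is left
- shelf (a joint): how far the sprung screw end is pressed down, rad about the shelf's hinge, 200 mm from the knob: 0 sprung up, 0.025 pressed right down on its stop (5 mm at the knob). About 2 N at the knob starts it, about 6 N brings it to the stop; let go, it springs up again
- bubble (a joint): how far the bubble lies from the vial's middle, m: positive towards the knob (that end is high), negative towards the hinge end; 0 when level; 1.2 mm per 0.001 rad of tilt (about 19 mm per rad of screw), stops at +-0.030. Takes about 1 s to settle. It tells the levelling only while the shelf is pressed down
- bubble_centre (a point): centre of the pale bubble (16 mm long) in the green vial of the spirit level
- vial_centre (a point): top of the vial (18 mm thick, 92 mm long) at its middle; two black ring lines stand round the vial, their inner edges 26 mm apart: the bubble, 16 mm long, lies between them when within 5 mm of the middle
- dropper_bottle: loose brown dropper bottle with black top, 33 x 34 x 102 mm, a bystander; origin at its foot
- tape_roll: loose roll of black tape, 58 x 56 x 19 mm, a bystander; origin at its underside
- transit_bolt: loose grey and black transit bolt lying down, 27 x 90 x 27 mm, a bystander; origin at its underside
- knob_mark (a point): white mark on the knob's top, 16 mm from its axis; it goes round with the knob

How it is judged:
On the way, in this order (a step that is already met when the one before it is completed fails the run):
1. the clamp lever is swung fully open (value of joint lever above 1.3 rad), for 0.2 s.
2. pressed down, the bubble lies between the lines (value of joint shelf above 0.022 rad and contact force between the fingers and screw above 2 N and value of joint bubble between -0.005 and 0.005 m), for 0.5 s.
At the end, for the whole second after the job is handed in: The clamp lever stands open (more than 1.3 rad), the gripper's fingers still hold the knob (contact force over 2 N), the sprung end is pressed fully down (joint shelf over 0.022 of 0.025 rad) and the bubble lies within 5 mm of the middle of the vial, all through the last second (all of step 2 and value of joint lever above 1.3 rad); the arm keeps its last pose, push and grip.
It fails at once if the screw is turned while the clamp lever is not yet open (value of joint lever below 1.2 rad and distance of knob_mark from where it was at the start of the episode above 0.01 m).
It fails at once if the dropper bottle is pushed away or knocked over (distance of dropper_bottle from where it was at the start of the episode above 0.03 m or angle between dropper_bottle's own z axis and vertical above 0.5 rad).
It fails at once if the tape or the transit bolt is pushed away (distance of tape_roll from where it was at the start of the episode above 0.03 m or distance of transit_bolt from where it was at the start of the episode above 0.04 m).
It also fails if it takes over 64 s, if anything falls off the work surface, if the arm or the gripper's body presses on something with over 40 N, if the wrist force passes 120 N, or if a joint passes its speed limit or range.

### The arm

A 7-joint arm with a two-finger parallel gripper is mounted at the origin on a cart in front of the work surface, level with it; the furniture and walls round the work are solid. World frame = base frame: x ahead of the robot, y to its left, z up, the work surface at z = 0. Lengths are in m, angles in rad, forces in N, time in s.
With the tool pointing down it reaches from about 0.425 to 0.825 m from the base axis. Payload 3.6 kg.
Tool frame: the origin (TCP) lies where the fingers leave the gripper's body, on its centre line; the fingertips stand 73 mm ahead of it and the grasp point (between the pads) lies 54 mm ahead of it; x points along the fingers, y is the direction in which the jaws open and shut, and the axes are right-handed (so a half turn about x gives the same grasp; the last joint's range is limited). The gripper opens to 85 mm and grips with 20 to 120 N. Pads are 22 mm wide; open, the fingers measure 114 mm over their backs; the gripper's body (76 mm by 85 mm) begins 54 mm behind the grasp point. The pads swing forward as they close: fully open they stand 13 mm farther back than shut.
Start: joints at [-0.713, 0.615, -0.013, 1.423, 0.008, 1.103, -0.04], TCP at [0.503, 0.412, 0.304] pointing down, gripper open.
Joint ranges: [-3.12, 3.12], [-0.3, 2.06], [-1.34, 1.32], [0.26, 2.42], [-1.36, 4.5], [0.01, 1.98], [-2.84, 2.84]. Speed limits (rad/s): [2.79, 2.79, 3.14, 3.14, 3.14, 3.14, 3.14].

### API

Orientations are given as a unit quaternion [x, y, z, w].
In Python, from station import arm, snapshot, camera_info, ticket gives the robot as it stands. Calls block until the motion is done:
- arm.movep(position, orientation): joint-space move of the TCP to a pose.
- arm.line_to(position, velocity=0.15, ori=None): straight line of the TCP; ori=None keeps the orientation; velocity is the mean speed in m/s.
- arm.move_j(angles): joint-space move.
- arm.move_gripper(opening, effort=None): opening from 0.0 (shut) to 1.0 (fully open); effort is the grip in N (None keeps the last); returns when the fingers have stopped.
- arm.pause(seconds).
- arm.ik(position, orientation): joint angles nearest the present ones, or None.
- snapshot(name): name is "scene" or "top" or "wrist"; returns the picture (420x560x3 uint8, blue, green, red); there is no depth.
- camera_info(name): a dict with "fx", "fy", "cx", "cy" (pixels), "R" (3x3) and "t" (3): a world point X has camera coordinates R X + t; the wrist camera has in their place "T_tool_cam" (4x4, takes a point from camera to tool coordinates, whose origin is the TCP and whose axes are the tool frame's). Camera axes: x right, y down, z forward; pixel columns grow to the right and rows downward; lengths in m; the calibration is good to about 2 mm. The wrist camera is an equidistant fisheye: a pixel r from the principal point sees the ray r / f radians off the axis. A picture is of the moment at which its call begins: read the wrist's pose just before it. camera_info takes no time and is no camera call.
A pose or a line that the arm cannot do raises arm.MotionError and nothing moves.
- ticket.finish_job(): hands the job in, once; it reports no verdict.
Readings, each from a call of its own:
- arm.read_time(): time.
- arm.read_joint_positions(): joint angles.
- arm.read_dq(): joint speeds.
- arm.read_effort(): joint torques, N m.
- arm.read_tool_pos(): TCP position.
- arm.read_eef_rot(): TCP orientation.
- arm.read_ft_force(): force on the tool from outside, world axes, zero at the start.
- arm.read_wrist_torque(): the same for the moment, N m.
- arm.read_opening(): opening from 0.0 (shut) to 1.0 (fully open).
Only numpy, scipy, OpenCV 4.12 (cv2) and the standard library are available. Lean on these libraries where they do the work, as an engineer would, in place of code of your own. Each camera call takes 0.05 s, during which the arm holds its last target.

## Working session

There is one attempt and no reset: what is moved stays moved. The work goes in short steps, each a Python script; the robot and the scene stay as the last script left them, time stands still between calls to the robot, and variables do not carry over. Pictures are saved under pics/ and viewed, and the job is handed in when it is done.

```bash
ls; mkdir -p pics; python3 - <<'E'
from station import arm, snapshot, camera_info
import cv2
for n in ["scene","top","wrist"]:
    cv2.imwrite(f"pics/{n}0.png",snapshot(n)); print(n,camera_info(n))
print(arm.read_time(),arm.read_tool_pos(),arm.read_eef_rot())
E
```

```text
pics
scene {'fx': 480.18083038262586, 'fy': 480.18083038262586, 'cx': 284.46824259494815, 'cy': 203.19457742354058, 'R': array([[ 0.70195208, -0.71220532,  0.00518169],
       [-0.50363818, -0.50150556, -0.70344919],
       [ 0.5035989 ,  0.49117792, -0.71072667]]), 't': array([-0.33388442,  0.43395409,  1.04095405])}
top {'fx': 515.0107126696636, 'fy': 515.0107126696636, 'cx': 269.57641803317847, 'cy': 208.08454707096757, 'R': array([[-0.0085453 , -0.99994163,  0.00661217],
       [-0.99378624,  0.00775847, -0.11103475],
       [ 0.11097697, -0.00751991, -0.99379453]]), 't': array([0.10750937, 0.58716445, 1.37197622])}
wrist {'fx': 325.19226210127806, 'fy': 325.19226210127806, 'cx': 282.4445950431345, 'cy': 211.4857768996987, 'T_tool_cam': array([[ 5.54515748e-04, -2.97826714e-01,  9.54619789e-01,
        -7.06703351e-02],
       [ 9.99999810e-01,  4.23756873e-04, -4.48670278e-04,
         5.20521589e-04],
       [-2.70900702e-04,  9.54619856e-01,  2.97826893e-01,
        -7.59253377e-02],
       [ 0.00000000e+00,  0.00000000e+00,  0.00000000e+00,
         1.00000000e+00]])}
0.15 [0.50264004 0.41145202 0.30301393] [ 0.3021048   0.63931526 -0.30334536  0.63874117]
```

View pics/scene0.png

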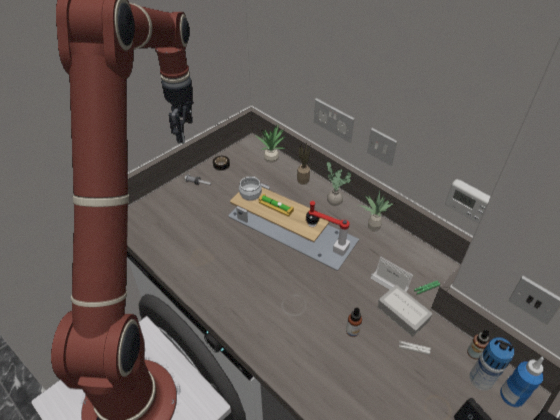

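View pics/top0.png

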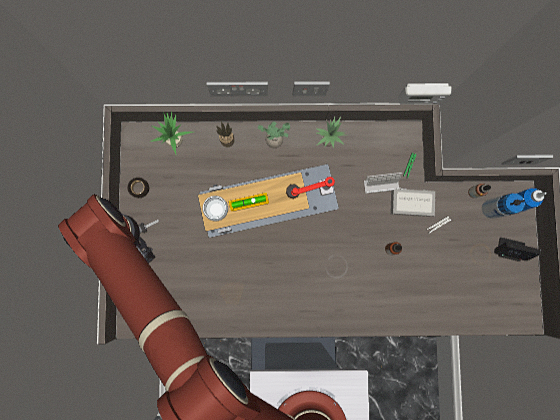

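View pics/wrist0.png

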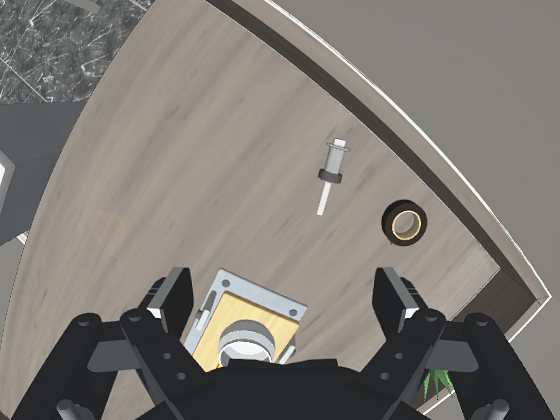

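The top view shows the plate at (200-340, 165-237), knob at about (292,191), lever pivot near (330,184), and cup at (214,208). I'll zoom in for accurate pixels.

```bash
python3 - <<'E'
import cv2
a=cv2.imread("pics/top0.png")[155:245,190:350]
cv2.imwrite("pics/top0z.png",cv2.resize(a,None,fx=5,fy=5,interpolation=cv2.INTER_CUBIC))
a=cv2.imread("pics/scene0.png")[170:270,220:370]
cv2.imwrite("pics/scene0z.png",cv2.resize(a,None,fx=5,fy=5,interpolation=cv2.INTER_CUBIC))
E
```

```text
(no output)
```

View pics/top0z.png

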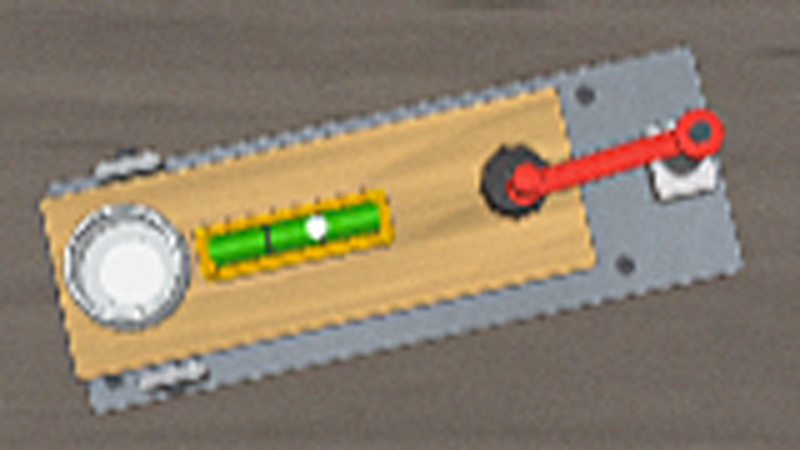

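View pics/scene0z.png

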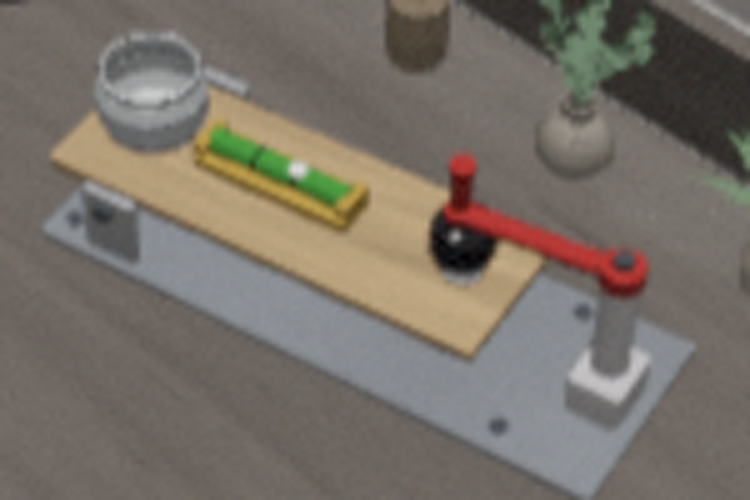

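```bash
cat > h.py <<'E'
import numpy as np, cv2
from station import arm, snapshot, camera_info
from scipy.optimize import least_squares
from scipy.spatial.transform import Rotation as Rn
def proj(n,P,ci={}):
    c=ci.get(n) or ci.setdefault(n,camera_info(n)); q=c["R"]@np.asarray(P)+c["t"]
    return np.array([c["fx"]*q[0]/q[2]+c["cx"],c["fy"]*q[1]/q[2]+c["cy"]])
def wpix(P,pos,quat):
    c=camera_info("wrist"); T=c["T_tool_cam"]
    pt=Rn.from_quat(quat).inv().apply(np.asarray(P)-pos); q=T[:3,:3].T@(pt-T[:3,3])
    th=np.arctan2(np.hypot(q[0],q[1]),q[2]); ph=np.arctan2(q[1],q[0])
    return np.array([c["cx"]+c["fx"]*th*np.cos(ph),c["cy"]+c["fy"]*th*np.sin(ph)])
E
python3 - <<'E'
from h import *
T=lambda u,v:np.array([190+(u+.5)/5-.5,155+(v+.5)/5-.5])
S=lambda u,v:np.array([220+(u+.5)/5-.5,170+(v+.5)/5-.5])
def W(p,l): 
    c,s=np.cos(p[2]),np.sin(p[2]); return np.array([p[0]+c*l[0]-s*l[1],p[1]+s*l[0]+c*l[1],.008+l[2]])
def loc(p,k):
    d=p[3];a=p[4]
    return {'c1':(.065,d-.185,0),'c2':(-.065,d-.185,0),'c3':(-.065,d+.185,0),'piv':(0,-.19,.110),
     'tab':(-.095*np.sin(a),-.19+.095*np.cos(a),.141),'knob':(0,-.095,.075)}[k]
obs=[('top','c1',T(690,48)),('top','c2',T(742,268)),('top','c3',T(95,412)),('top','piv',T(700,132)),('top','tab',T(525,180)),('top','knob',T(513,182)),
('scene','c1',S(695,345)),('scene','c2',S(590,497)),('scene','c3',S(43,230)),('scene','piv',S(624,262)),('scene','tab',S(462,163)),('scene','knob',S(462,241))]
f=lambda p:np.concatenate([proj(n,W(p,loc(p,k)))-o for n,k,o in obs])
r=least_squares(f,[.6,.1,-.2,-.03,.1])
print(r.x); 
for (n,k,o),e in zip(obs,r.fun.reshape(-1,2)): print(n,k,e.round(1),W(r.x,loc(r.x,k)).round(3))
E
```

```text
[ 0.60671206  0.13509161  0.21101369 -0.03050011  0.08564881]
top c1 [ 0.3 -0.8] [ 0.715 -0.062  0.008]
top c2 [0.6 0.2] [ 0.588 -0.089  0.008]
top c3 [-0.5  0.4] [0.511 0.273 0.008]
top piv [-0.5  0.4] [ 0.647 -0.051  0.118]
top tab [ 0.1 -0. ] [0.619 0.04  0.149]
top knob [0.3 0.2] [0.627 0.042 0.083]
scene c1 [ 0.6 -0.5] [ 0.715 -0.062  0.008]
scene c2 [0.1 0.1] [ 0.588 -0.089  0.008]
scene c3 [-0.8 -0.8] [0.511 0.273 0.008]
scene piv [-0.1  0.6] [ 0.647 -0.051  0.118]
scene tab [0. 0.] [0.619 0.04  0.149]
scene knob [ 0.3 -0.5] [0.627 0.042 0.083]
```

```bash
cat >> h.py <<'E'
X0,Y0,YAW=0.6067,0.1351,0.2110
def F(l):
    c,s=np.cos(YAW),np.sin(YAW); return np.array([X0+c*l[0]-s*l[1],Y0+s*l[0]+c*l[1],.008+l[2]])
def tabxy(a): return F((-.095*np.sin(a),-.19+.095*np.cos(a),0))[:2]
def Q(phi):
    x=np.array([0,0,-1.]);y=np.array([np.cos(phi),np.sin(phi),0]);return Rn.from_matrix(np.c_[x,y,np.cross(x,y)]).as_quat()
E
python3 - <<'E'
from h import *
y=Rn.from_quat(arm.read_eef_rot()).apply([0,1,0]);print(y,np.arctan2(y[1],y[0]))
for a in (0.086,.5,1.,1.6):
  for o in (0,np.pi):
    q=arm.ik([*tabxy(a),.2],Q(a+YAW+o)); print('tab',a,o,None if q is None else np.round(q,2))
k=F((0,-.095,.074))
for ph in (1.3,.9,.5,.21,-.2,-.6,-1.,-1.4): 
    q=arm.ik(k+[0,0,.054],Q(ph)); print('knob',ph,None if q is None else np.round(q,2))
E
```

```text
[ 0.77379876  0.63342856 -0.00193309] 0.6859775535953797
tab 0.086 0 [-0.14  0.68  0.07  1.64 -0.06  0.83  0.25]
tab 0.086 3.141592653589793 [ 0.3   0.78 -0.71  1.62  0.59  0.97  2.83]
tab 0.5 0 [-0.06  0.63 -0.02  1.74  0.01  0.77  0.62]
tab 0.5 3.141592653589793 [-0.51  0.74  0.74  1.75 -0.63  0.9  -1.92]
tab 1.0 0 [ 0.07  0.6  -0.12  1.81  0.1   0.74  1.11]
tab 1.0 3.141592653589793 [-0.38  0.67  0.6   1.83 -0.51  0.81 -1.45]
tab 1.6 0 [ 0.27  0.61 -0.27  1.81  0.23  0.75  1.69]
tab 1.6 3.141592653589793 [-0.2   0.64  0.47  1.82 -0.4   0.77 -0.86]
knob 1.3 [-0.01  0.78 -0.15  1.65  0.16  0.73  1.06]
knob 0.9 [-0.07  0.77 -0.06  1.65  0.06  0.72  0.74]
knob 0.5 [-0.11  0.77  0.02  1.66 -0.02  0.72  0.42]
knob 0.21 [-0.15  0.77  0.07  1.66 -0.08  0.72  0.18]
knob -0.2 [-0.19  0.78  0.15  1.66 -0.16  0.72 -0.16]
knob -0.6 [-0.23  0.78  0.22  1.66 -0.24  0.73 -0.5 ]
knob -1.0 [-0.29  0.79  0.32  1.66 -0.34  0.74 -0.81]
knob -1.4 [-0.36  0.81  0.44  1.66 -0.46  0.77 -1.1 ]
```

```bash
python3 - <<'E'
from h import *
a=.086
arm.movep([*tabxy(a),.27],Q(a+YAW)); arm.move_gripper(.42)
p,q=arm.read_tool_pos(),arm.read_eef_rot()
im=snapshot("wrist"); cv2.imwrite("pics/w1.png",im)
print(arm.read_time(),p,arm.read_opening())
for P in [(*tabxy(a),.149),(*F((0,-.19,.11)),),F((0,-.095,.087))]: print(wpix(P,p,q))
E
```

```text
2.1833 [0.61868657 0.04025201 0.26998107] 0.41839899490935123
[281.67196552 236.17969827]
[281.84056487 326.26192618]
[292.17405044 211.35016578]
```

View pics/w1.png

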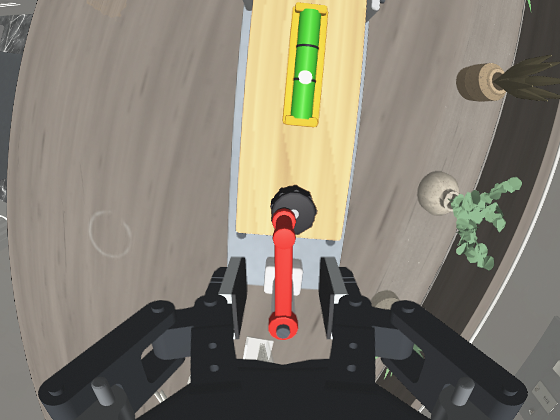

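Fit is confirmed: tab head at (285,237), pivot at (284,326) and knob at (293,210) are all within 2 px of prediction. Next I lower over the tab and swing.

```bash
python3 - <<'E'
from h import *
a=.086
arm.line_to([*tabxy(a),.198],.1)
print(arm.read_ft_force())
for a in np.r_[.086:1.57:9j][1:]:
    arm.line_to([*tabxy(a),.198],.12,Q(a+YAW)); print(round(a,2),arm.read_ft_force().round(1))
for a in (1.62,1.67,1.72):
    arm.line_to([*tabxy(a),.198],.05,Q(a+YAW)); f=arm.read_ft_force();print(round(a,2),f.round(1))
    if np.hypot(*f[:2])>6: break
print(arm.read_time())
cv2.imwrite("pics/w2.png",snapshot("wrist"));cv2.imwrite("pics/t2.png",cv2.resize(snapshot("top")[140:260,180:360],None,fx=4,fy=4))
E
```

```text
[ 0.05684799 -0.08424123  0.15942183]
0.27 [ 0.3 -1.   0.5]
0.46 [-0.4 -0.1  0.6]
0.64 [-0.2  0.1  0.1]
0.83 [-0.  -1.   0.2]
1.01 [0.3 0.9 0. ]
1.2 [ 0.5 -0.1  0.1]
1.38 [-0.8 -0.1  0.1]
1.57 [ 0.2 -0.1  1. ]
1.62 [ 0.  -0.1 -0.5]
1.67 [ 0.3  0.6 -0. ]
1.72 [-1.5  2.7  0.9]
6.4667
```

View pics/w2.png

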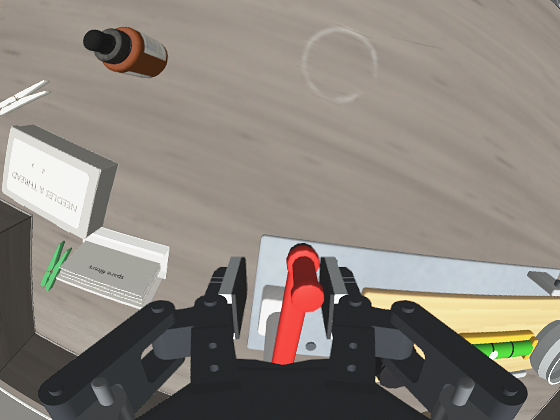

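View pics/t2.png

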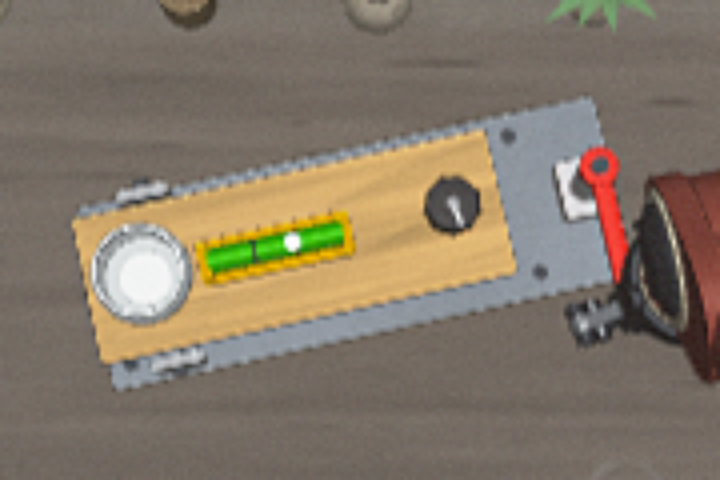

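Lever is against its open stop: in the zoomed top view the arm runs from (600,165) down the plate's -x. The knob sits at zoom (452,204), as expected. Now to grip it.

```bash
python3 - <<'E'
from h import *
p=arm.read_tool_pos(); arm.line_to([p[0],p[1],.275],.2)
k=F((0,-.095,0)); ph=.95
arm.move_gripper(.85)
arm.movep([k[0],k[1],.24],Q(ph)); arm.pause(.1)
p,q=arm.read_tool_pos(),arm.read_eef_rot()
cv2.imwrite("pics/w3.png",snapshot("wrist"));cv2.imwrite("pics/t3.png",cv2.resize(snapshot("top")[140:260,180:360],None,fx=4,fy=4))
print(arm.read_time(),p,[wpix(P,p,q).round() for P in (F((0,-.095,.087)),F((0,-.095,.049)),F((0,-.19,.11)),F((-.095,-.19,.141)))],arm.read_ft_force())
E
```

```text
8.7167 [0.62652408 0.0404592  0.24021736] [array([284., 222.]), array([284., 206.]), array([198., 320.]), array([ 76., 257.])] [ 0.00726939 -0.48828873  0.11603836]
```

View pics/w3.png

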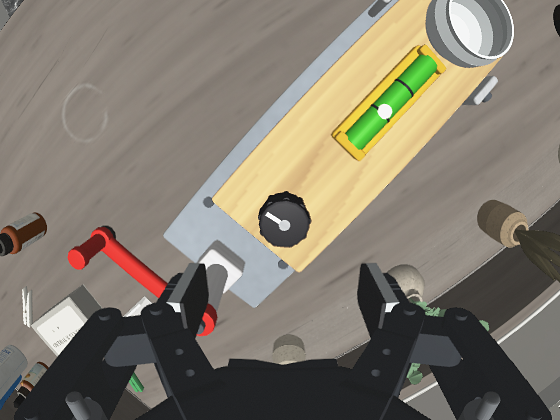

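View pics/t3.png

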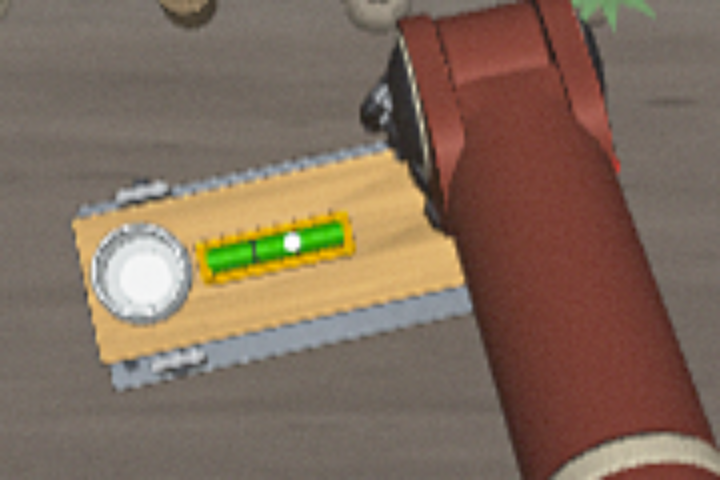

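Knob top is at (284,223), as predicted, and the level is visible at (390,105). Descend, grip, then press with force feedback.

```bash
python3 - <<'E'
from h import *
p=arm.read_tool_pos()
arm.line_to([p[0],p[1],.138],.12); print('down',arm.read_ft_force().round(1))
arm.move_gripper(0,60); arm.pause(.1); print('grip',arm.read_opening(),arm.read_ft_force().round(1))
z=.138
for i in range(9):
    z-=.001; arm.line_to([p[0],p[1],z],.02); arm.pause(.1); f=arm.read_ft_force(); print(round(z,4),f.round(1),arm.read_tool_pos()[2].round(4))
    if f[2]>18: break
arm.pause(.8)
cv2.imwrite("pics/w4.png",snapshot("wrist"));cv2.imwrite("pics/t4.png",cv2.resize(snapshot("top")[180:230,220:290],None,fx=8,fy=8,interpolation=cv2.INTER_CUBIC))
print(arm.read_time(),arm.read_ft_force(),arm.read_wrist_torque())
E
```

```text
down [-0.5  0.3 -0.1]
grip 0.4071532392146546 [1.5 0.1 2.3]
0.137 [0.7 0.5 4.7] 0.1374
0.136 [ 1.  -0.1  4.8] 0.1365
0.135 [ 1.1 -0.3  7. ] 0.1357
0.134 [ 0.6 -0.4  7.5] 0.1349
0.133 [ 0.4 -1.   8.2] 0.1341
0.132 [-1.1 -1.6 11.8] 0.1338
0.131 [-2.8 -1.1 15.5] 0.1336
0.13 [-3.3 -1.  18.8] 0.1334
13.9417 [-3.96496084 -0.99710915 19.22497585] [0.23360502 0.65731779 0.10802535]
```

View pics/w4.png

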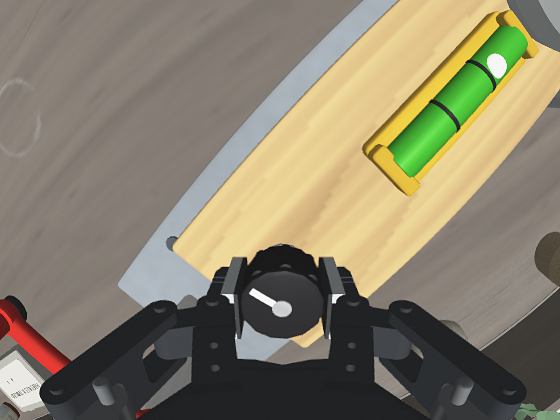

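View pics/t4.png

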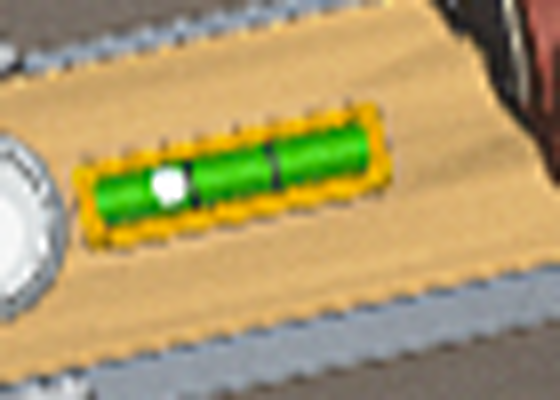

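The shelf is on its stop (force knee at about 8 N, now 19 N). In the zoomed top view the lines are at x≈190 and 275 and the bubble at 169, so about -20.7 mm, which means roughly 1.09 rad clockwise. I'll turn 0.9 first.

```bash
cat > turn.py <<'E'
from h import *
import sys
def turn(ph0,ph1,z,step=.1):
    k=F((0,-.095,0)); n=max(1,int(np.ceil(abs(ph1-ph0)/step)))
    for i in range(1,n+1):
        d=(ph1-ph0)/n; z+=-d*.003
        arm.movep([k[0],k[1],z],Q(ph0+d*i)); f=arm.read_ft_force()
        z+=np.clip((f[2]-18)*.0001,-.0003,.0003)
        print(round(ph0+d*i,3),round(z,4),f.round(1))
    return z
def look(tag):
    arm.pause(1.3)
    cv2.imwrite(f"pics/w{tag}.png",snapshot("wrist"));cv2.imwrite(f"pics/t{tag}.png",cv2.resize(snapshot("top")[180:230,220:290],None,fx=8,fy=8,interpolation=cv2.INTER_CUBIC))
    print(arm.read_time(),arm.read_ft_force().round(1),arm.read_wrist_torque().round(2),arm.read_opening())
E
python3 - <<'E'
from turn import *
print(arm.read_tool_pos())
z=turn(.95,.05,.130); print('z',z); look(5)
E
```

```text
[0.62734639 0.04041189 0.13337515]
0.85 0.1304 [-3.  -3.3 19.3]
0.75 0.1309 [-3.4 -3.  19.3]
0.65 0.1312 [-3.2 -2.2 17.9]
0.55 0.1314 [-2.9 -1.4 17.6]
0.45 0.1318 [-3.5 -2.1 18.7]
0.35 0.1321 [-3.3 -2.  17.8]
0.25 0.1323 [-3.5 -1.7 17.3]
0.15 0.1327 [-3.7 -1.4 19.2]
0.05 0.1331 [-3.1 -1.7 18.4]
z 0.13305331026703154
17.5917 [-3.4 -1.6 18.6] [-0.13  0.6  -0.04] 0.39949339155775887
```

View pics/w5.png

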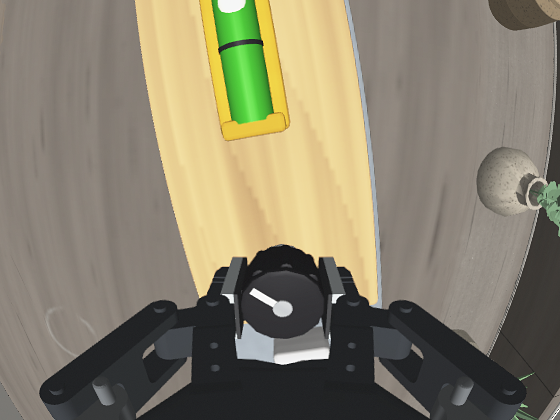

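View pics/t5.png

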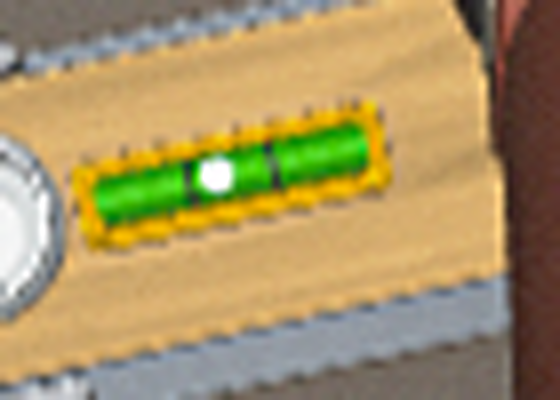

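The mark hasn't moved relative to the jaws, so there's no slip. Bubble is now at 217 against a middle of 232, so about 0.27 rad more.

```bash
python3 - <<'E'
from turn import *
z=turn(.05,-.22,.1331); print('z',z); look(6)
E
```

```text
-0.04 0.1333 [-3.3 -0.3 17.2]
-0.13 0.1335 [-3.3 -1.4 17.2]
-0.22 0.1337 [-3.4 -1.3 17.9]
z 0.1337434726937051
19.7417 [-3.  -1.8 17. ] [-0.11  0.64 -0.  ] 0.40264117686014844
```

View pics/w6.png

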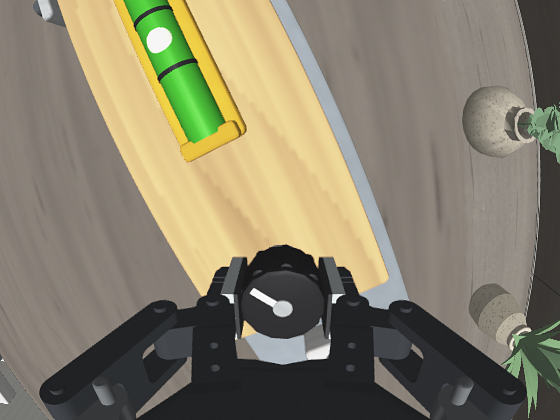

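View pics/t6.png

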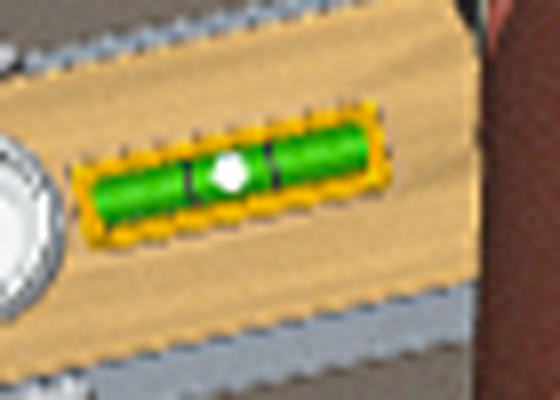

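Bubble is centred: 230 against a middle of 231 in the top view, and midway between the lines in the wrist view. One last check of the lever and bystanders before I hand in.

```bash
python3 - <<'E'
from h import *
cv2.imwrite("pics/s7.png",cv2.resize(snapshot("scene")[140:340,170:400],None,fx=3,fy=3,interpolation=cv2.INTER_CUBIC)); print(arm.read_time(),arm.read_ft_force())
E
```

```text
19.7917 [-3.35485057 -1.4204504  17.13939626]
```

View pics/s7.png

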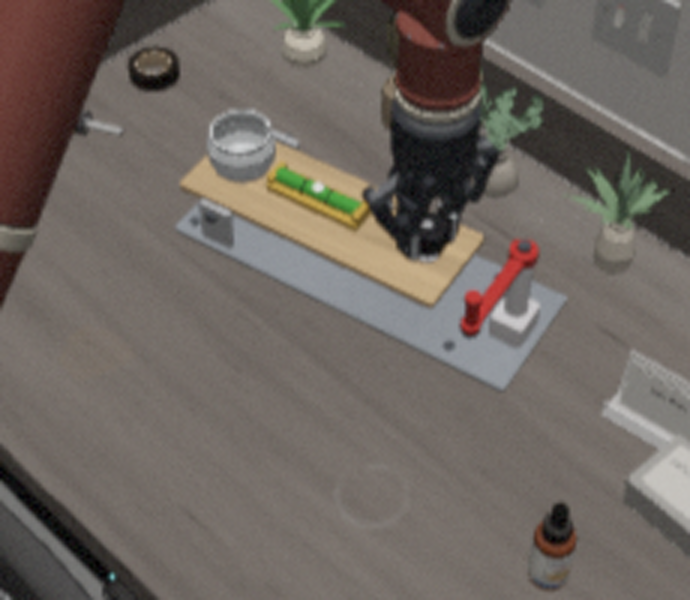

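The lever, from (525,250) to (472,325), runs parallel to the plate's short edge, so it is fully open. The bottle, tape and bolt are in place.

```bash
python3 - <<'E'
from station import ticket
print(ticket.finish_job())
E
```

```text
the job is handed in; nothing more can be done
None
```

The job is handed in. The lever is fully open, and the gripper is still holding the knob with the shelf pressed down and the bubble between its lines. The hand-in gives no verdict, so this rests on my own last checks.

- **Lever:** I swung it with the jaws straddling its tab, without gripping it. In the last scene picture the arm runs parallel to the plate's short edge, which is about 1.57 rad.
- **Knob and shelf:** I gripped the knob with 60 N and pressed until the force rose sharply at about 8 N, which is the shelf's stop. The last reading was about 17 N, above the 6 N needed. The knob's white mark stayed put between the jaws, so the grip did not slip.
- **Bubble:** I turned the screw about 1.17 rad clockwise while keeping the pressure on. The bubble moved from about -21 mm to within about 1 mm of the middle. The top picture gives that figure, and the wrist picture agrees.
- **Other things on the worktop:** the bottle, tape and bolt look undisturbed in the last scene picture. The arm is at the upper left edge there, so the bolt is only partly visible.

The run had used about 20 s of the 64 s allowed. None of my checks failed or disagreed.

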